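# Click the sharps bin to temporary closure

## Robot

A 7-joint arm with a two-finger parallel gripper is mounted at the origin on the work surface. World frame = base frame: x ahead of the robot, y to its left, z up, the work surface at z = 0. Lengths are in m, angles in rad, forces in N, time in s.
With the tool pointing down it reaches from about 0.4 to 0.875 m from the base axis. Payload 19.3 kg.
Tool frame: the origin (TCP) lies where the fingers leave the gripper's body, on its centre line; the fingertips stand bot.tip_reach ahead of it and the grasp point (between the pads) lies 54 mm ahead of it (bot.tip_reach is the distance from the TCP to the fingertips, in m); z points along the fingers, y is the line along which they close (so a half turn about z gives the same grasp; the last joint's range is limited). The gripper opens to 85 mm and grips with 20 to 120 N. Pads are 22 mm wide; open, the fingers measure 114 mm over their backs; the gripper's body (76 mm by 85 mm) begins 54 mm behind the grasp point. The pads swing forward as they close: fully open they stand 13 mm farther back than shut.
Start: joints at [-1.328, 0.521, -0.036, 1.599, 0.021, 1.021, -0.113], TCP at [0.192, 0.595, 0.304] pointing down, gripper open.
Joint ranges: [-2.91, 2.91], [-0.3, 2.13], [-1.5, 1.42], [0.17, 2.43], [-1.26, 4.41], [0.16, 1.93], [-2.52, 2.52]. Speed limits (rad/s): [1.89, 1.89, 2.39, 2.39, 3.01, 3.01, 3.01].

## Interface

Orientations are given as [roll, pitch, yaw] about the fixed x, y, z axes, in that order (R = Rz(yaw) Ry(pitch) Rx(roll)).
In Python, from workcell import bot gives the robot as it stands. The module is installed in compiled form; this text tells all that it offers.
- The arm moves only by the shell command python3 -m jog 'ROWS' [FORCE]. ROWS is JSON, a list that holds one entry, the list of rows, each a list of 7 numbers: the shift along the tool's x, y, z in mm, then the turn, a rotation vector about the tool's x, y, z in rad, then the opening, from 0 (shut) to 1 (fully open). In form: [[[tx, ty, tz, wx, wy, wz, fingers], ...]]. A call has 1 to 5 rows; each row shifts and turns the commanded pose from where the row before left it, along the tool's axes as they then stand; what a row does not reach is not made up. A row lasts 1/10 s, in which the tool goes at most 50 mm and 8.59 degrees, less where a joint would pass 70% of its speed; a pose out of reach is approached as far as the arm can. A call is refused whole if a number of a shift passes 50 or a number of a turn 0.15, either way. A call with a gripper value outside its range is refused whole. The fingers move at their own pace and stop on an object; FORCE is the grip in N (left out, the last holds). Time passes only in rows, so rows that do not move let the fingers close. It gives the time, the measured TCP pose, the force, the opening and the grip force at its end, in the units of the state.
- bot.observe(): the state, without advancing time (a new reading comes with each control period).
- bot.grab_frame(name): name is "scene" or "top"; returns a dict with "img" (384x512x3 uint8, red, green, blue), "intrinsics" (3x3 intrinsics, pixels), "k1" (the pictures are not rectified: a ray, as slopes to the right and down, at radius r is drawn at 1 + k1 r^2 times it, then the intrinsics apply), "R" (3x3) and "t" (3): a world point X has camera coordinates R X + t. Camera axes: x right, y down, z forward; pixel columns grow to the right and rows downward; lengths in m; the calibration is good to about 2 mm. A picture is of the moment at which its call begins. There is no depth.
- bot.job_done(): hands the job in; it is judged then, once.
Trained networks look in a picture, given as the dict that the camera call returned (one of the last four; its "shot" number tells which), for a name from the list of things; names that differ only in an ending like _2 or _b are one class to them, and where a whole thing is asked for, a point or a joint stands for the part that bears it (a point fixed in the world has none). Each returns a list of dicts, best first, with "conf" (0 to 1); they miss things now and then, are a little off and sometimes report something else, mostly with a low value. They report only what shows in the picture. A call takes as long as a camera call. They do not tell look-alikes from the thing itself.
- bot.trace(query, picture): "region" (384x512 bool, what is visible of it).
- bot.spot_point(query, picture): "xyz" ([x, y, z] in m, in world coordinates, good to about 4 mm: a listed point, or the origin of a listed thing).
The state is a dict: "clock": time; "qpos": joint angles; "qd": joint speeds; "joint_efforts": joint torques, N m; "position": TCP position; "tool_rot": TCP orientation; "force": force on the tool from outside, world axes, zero at the start; "moment": the same for the moment, N m; "grip_width": finger opening in m; "finger_force": force on a finger pad.
Only numpy, scipy, OpenCV 4.12 (cv2) and the standard library are available. Lean on these libraries where they do the work, as an engineer would, in place of code of your own. Each camera call takes 0.05 s, during which the arm holds its last target. There are 200 camera calls.

## Task

Blood sampling is paused: put the yellow sharps bin into temporary closure. With a fingertip, gently flick the lugged edge of its red thumbwheel clockwise (seen from above) until the wheel clicks to rest with the green lug at the white arrow on the lid - and no further, because the next click, the black lug, locks the bin for good. Leave the bin seated in its bracket, and the tube rack, glove box, sanitiser and swab tray where they are.

Things in the scene. Friction and masses are not known exactly. Their poses are not given: they have to be found in the camera images.
- sharps_bin: Yellow sharps bin, 130 (x) x 150 (y) x 142 mm tall, loose but snug in a grey bench bracket (walls 42 mm high). Origin: centre of its underside, z up. Its front, where the red thumbwheel sticks out of the lid, faces its own -x. Lid plate at z 138 to 142 mm; the lid's front face is 65 mm before the origin. A white arrow on the lid plate points to the front edge (-x) on the centre line.
- wheel_hub (a point): On the thumbwheel's upright axis at mid-height of its lugs: 29 mm before the bin's centre, 129 mm above its underside. Axes are the bin's and do not turn with the wheel. The wheel is a disc (radius 52 mm) with 8 lugs 45 degrees apart, at radius 52 to 68 mm, 10 mm wide, 14 mm tall (7 mm above and below this point), gaps about 35 mm wide. The lid's front face is 36 mm before it.
- arrow_lug (a point): Middle of the lug that rests at the arrow: 60 mm before wheel_hub, same height and axes. At rest one lug is here and one 45 degrees to each side; all three stick out of the lid's front, with free air below down to the bracket's rim. Six lugs are red, one green (temporary closure), one black (permanent lock); the black one comes to the arrow one click after the green.
- thumbwheel (a joint): Turn in rad, growing clockwise from above: front lugs move to the bin's +y. Clicks every 0.785: 0 = aperture open, 0.785 and 1.571 = part open, 2.356 = green lug at arrow, shut, 3.142 = black lug at arrow. Starts at 0, 0.785 or 1.571. A lug pushed past half-way (0.45 of the 0.785) jumps on to the next click by itself and stops there. Takes 2 to 5 N on a lug. Stops at -0.27, 3.42.
- tube_rack: White rack of blood tubes with mauve caps, 162 x 96 mm, 100 mm tall; origin at the centre of its underside. Leave alone.
- glove_box: White and blue glove carton, 240 x 125 x 75 mm; origin at the centre of its underside. Leave alone.
- sanitiser: Pale blue pump bottle, 66 mm across, 170 mm tall; origin at the centre of its underside. Leave alone.
- swab_tray: Cardboard tray of packed swabs and plasters, 125 x 90 mm, 55 mm tall; origin at the centre of its underside. Leave alone.
Not all that is in view belongs to the job. Of the things like the sharps_bin, leave any that is purple; of the rest the larger one is meant.

How it is judged:
By the outcome, as a careful person would: the job done as asked, in the order asked, and still so for the second after the job is handed in, with the robot touching nothing.
It also fails if it takes over 48 s, if anything falls off the work surface, if the arm or the gripper's body presses on something with over 40 N, if the wrist force passes 120 N, or if a joint passes its speed limit or range.

## Working session

There is one attempt and no reset: what is moved stays moved. The work goes in short steps, Python scripts to look and compute and a shell command to move; the robot and the scene stay as the last step left them, time stands still between calls to the robot, and variables do not carry over. Pictures are saved under pics/ and viewed, at most 10 in all, crops included, and the job is handed in when it is done.

```bash
mkdir -p pics
python3 - <<'E'
from workcell import bot
import cv2,numpy as np
s=bot.observe(); print(s['clock'],s['position'],s['tool_rot'],bot.tip_reach,s['grip_width'])
for n in("scene","top"):
    f=bot.grab_frame(n); cv2.imwrite(f"pics/{n}0.png",f["img"][:,:,::-1])
    for q in("sharps_bin","wheel_hub","arrow_lug","tube_rack","glove_box","sanitiser","swab_tray"):
        for d in bot.spot_point(q,f): print(n,q,np.round(d["xyz"],3),round(d["conf"],2))
E
```

```text
0.0 [0.19228924 0.59441017 0.30331926] [-3.14044690e+00  8.46155344e-05  2.82874562e+00] 0.0726 0.08527503001045268
scene sharps_bin [ 0.626 -0.197 -0.001] 0.95
scene sharps_bin [ 0.162  0.301 -0.001] 0.77
scene sharps_bin [0.589 0.04  0.001] 0.57
scene wheel_hub [0.143 0.322 0.125] 0.96
scene wheel_hub [ 0.638 -0.179  0.098] 0.88
scene wheel_hub [0.559 0.056 0.131] 0.64
scene arrow_lug [0.503 0.078 0.131] 0.92
scene arrow_lug [0.106 0.368 0.13 ] 0.85
scene arrow_lug [ 0.662 -0.145  0.095] 0.64
scene tube_rack [ 0.587 -0.376  0.002] 0.77
scene glove_box [0.574 0.376 0.003] 0.82
scene sanitiser [ 0.374 -0.297 -0.002] 0.71
scene swab_tray [ 0.373  0.309 -0.002] 0.89
top sharps_bin [0.166 0.3   0.004] 0.92
top sharps_bin [ 0.63  -0.195 -0.001] 0.84
top sharps_bin [0.587 0.042 0.004] 0.81
top wheel_hub [0.558 0.052 0.132] 0.9
top wheel_hub [0.147 0.322 0.128] 0.89
top wheel_hub [ 0.636 -0.182  0.096] 0.65
top arrow_lug [0.107 0.368 0.132] 0.79
top arrow_lug [0.502 0.078 0.134] 0.73
top arrow_lug [ 0.666 -0.146  0.098] 0.72
top tube_rack [ 0.59  -0.372 -0.003] 0.64
top glove_box [ 0.58   0.374 -0.001] 0.72
top glove_box [0.584 0.042 0.004] 0.37
top sanitiser [ 0.37  -0.295  0.   ] 0.91
top sanitiser [0.5   0.077 0.134] 0.38
top sanitiser [ 0.592 -0.374 -0.001] 0.35
top swab_tray [ 0.372  0.302 -0.   ] 0.69
top swab_tray [0.556 0.055 0.133] 0.55
```

View pics/scene0.png

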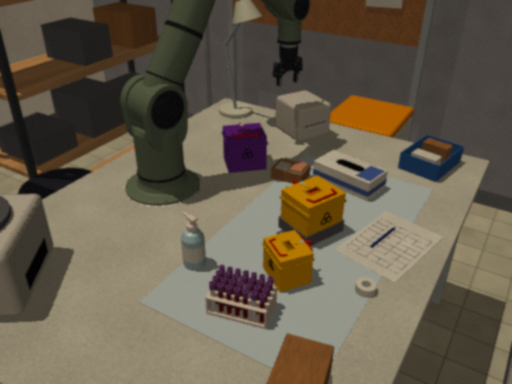

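View pics/top0.png

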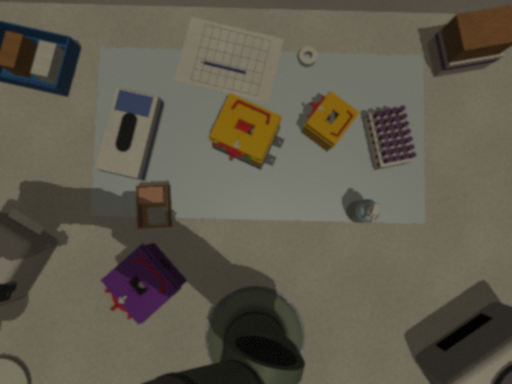

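The top view shows the large yellow bin at about (245,130), with red lugs at its lower-left front near (235,153). The small yellow bin is at (330,120) and the purple one at (143,283). I'll zoom in to read the wheel state.

```bash
cat > h.py <<'E'
from workcell import bot
import cv2,numpy as np
def proj(f,X):
    c=f["R"]@np.asarray(X,float)+f["t"]; s=c[:2]/c[2]; s=s*(1+f["k1"]*(s@s)); return (f["intrinsics"]@[*s,1])[:2]
def yawfit(f):
    g=lambda q:[d["xyz"] for d in bot.spot_point(q,f) if abs(d["xyz"][0]-.56)<.09 and abs(d["xyz"][1]-.06)<.06 and d["conf"]>.4]
    return [g(q) for q in("sharps_bin","wheel_hub","arrow_lug")]
def crop(f,c,w,h,k,name):
    x,y=int(c[0]-w/2),int(c[1]-h/2); return cv2.resize(f["img"][y:y+h,x:x+w,::-1],None,fx=k,fy=k,interpolation=cv2.INTER_CUBIC)
E
python3 - <<'E'
from h import *
a=[];P=[]
for n in("scene","top"):
    f=bot.grab_frame(n); l=proj(f,[.503,.078,.131]); print(n,l)
    a.append(crop(f,l,80,80,7,n)[:560,:400] if 0 else cv2.resize(crop(f,l,80,110,5,n),(400,550)))
    P+=[yawfit(f)]
print(P)
cv2.imwrite("pics/c1.png",np.hstack(a))
E
```

```text
scene [295.05740183 181.96763834]
top [229.84737094 156.9557989 ]
[[[[0.5908, 0.0378, 0.0053]], [[0.5584, 0.0544, 0.1312]], [[0.5009, 0.0803, 0.1313]]], [[[0.5879, 0.0417, 0.0072]], [[0.5568, 0.0509, 0.1346]], [[0.5008, 0.0738, 0.1334]]]]
```

View pics/c1.png

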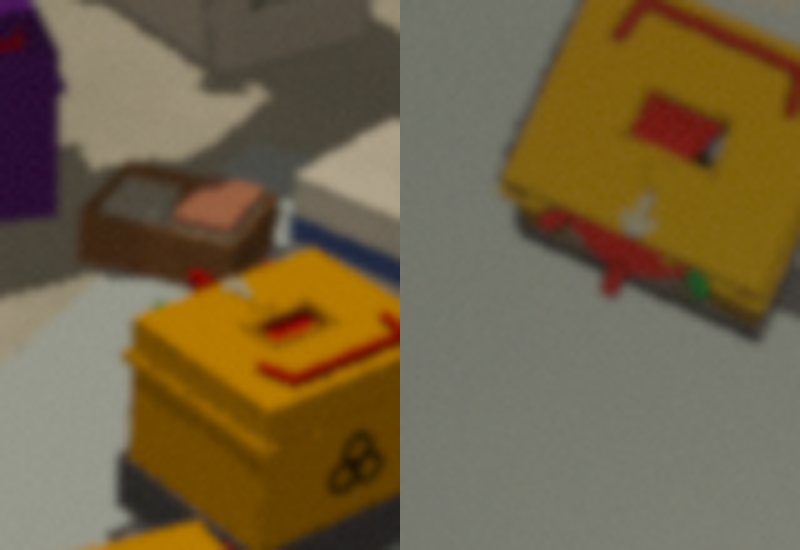

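Green shows at the right (−y) front lug, in the top crop near (698,287), with red at the arrow. So the wheel is at 1.571 and needs exactly one click. My plan is to shut the fingers and enter the gap between the green and arrow lugs from the front. I'll then sweep along the bin's +y at a constant standoff, which geometrically can't push a lug past about 35°.

```bash
cat >> h.py <<'E'
from scipy.spatial.transform import Rotation as Ro
HUB=np.array([.5578,.0530,.131]); YAW=-.41
def goal(bx,by,z):   # hub-relative mm in bin axes, TCP z in m
    c,s=np.cos(YAW),np.sin(YAW)
    return np.array([HUB[0]+(c*bx-s*by)/1e3,HUB[1]+(s*bx+c*by)/1e3,z])
def rows(bx,by,z,n=99,vmax=45,wmax=.13):
    st=bot.observe(); p=np.array(st["position"]); R=Ro.from_euler("xyz",st["tool_rot"])
    G=goal(bx,by,z); T=Ro.from_euler("xyz",[np.pi,0,YAW+np.pi/2])
    w=(R.inv()*T).as_rotvec(); d=(G-p)*1e3
    N=int(max(1,np.ceil(np.linalg.norm(d)/vmax),np.ceil(np.linalg.norm(w)/wmax))); print("N",N,"rem",d.round(1),w.round(3),st["clock"])
    for i in range(min(N,n)):
        print(np.round((R*Ro.from_rotvec(w*i/N)).inv().apply(d/N),1).tolist(),np.round(w/N,3).tolist())
E
python3 -c "
from h import *
rows(-105,-23,.30)"
```

```text
N 13 rem [ 260.  -520.9   -3.9] [-0.     0.     1.668] 1.2
[-31.4, -32.0, 0.3] [-0.0, 0.0, 0.128]
[-35.2, -27.7, 0.3] [-0.0, 0.0, 0.128]
[-38.4, -23.0, 0.3] [-0.0, 0.0, 0.128]
[-41.1, -17.9, 0.3] [-0.0, 0.0, 0.128]
[-43.0, -12.5, 0.3] [-0.0, 0.0, 0.128]
[-44.3, -6.8, 0.3] [-0.0, 0.0, 0.128]
[-44.8, -1.1, 0.3] [-0.0, 0.0, 0.128]
[-44.5, 4.6, 0.3] [-0.0, 0.0, 0.128]
[-43.6, 10.3, 0.3] [-0.0, 0.0, 0.128]
[-41.9, 15.8, 0.3] [-0.0, 0.0, 0.128]
[-39.6, 21.0, 0.3] [-0.0, 0.0, 0.128]
[-36.5, 25.9, 0.3] [-0.0, 0.0, 0.128]
[-32.9, 30.3, 0.3] [-0.0, 0.0, 0.128]
```

```bash
python3 -m jog '[[[-31,-32,0,0,0,0.128,0],[-35,-28,0,0,0,0.128,0],[-38,-23,0,0,0,0.128,0],[-41,-18,0,0,0,0.128,0],[-43,-12,0,0,0,0.128,0]]]' 20; python3 -c "
from h import *
rows(-105,-23,.30)"
```

```text
clock: 1.7
position: [0.2921, 0.393, 0.3041]
tool_rot: [3.141, -0.0, 2.184]
force: [1.6, 0.5, 1.3]
grip_width: 0.0123
finger_force: 0.0
N 8 rem [ 160.3 -319.3   -4.1] [ 0.    -0.     1.023] 1.7
[-44.2, -6.6, 0.5] [0.0, -0.0, 0.128]
[-44.6, -0.9, 0.5] [0.0, -0.0, 0.128]
[-44.4, 4.8, 0.5] [0.0, -0.0, 0.128]
[-43.4, 10.4, 0.5] [0.0, -0.0, 0.128]
[-41.7, 15.9, 0.5] [0.0, -0.0, 0.128]
[-39.4, 21.1, 0.5] [0.0, -0.0, 0.128]
[-36.4, 25.9, 0.5] [0.0, -0.0, 0.128]
[-32.8, 30.4, 0.5] [0.0, -0.0, 0.128]
```

```bash
python3 -m jog '[[[-44,-7,0.5,0,0,0.128,0],[-45,-1,0.5,0,0,0.128,0],[-44,5,0.5,0,0,0.128,0],[-43,10,0.5,0,0,0.128,0],[-42,16,0.5,0,0,0.128,0]]]'; python3 -m jog '[[[-39,21,0.5,0,0,0.128,0],[-36,26,0.5,0,0,0.128,0],[-33,30,0.5,0,0,0.128,0],[0,0,0,0,0,0,0]]]'; python3 -c "
from h import *
print(bot.tip_reach)
rows(-105,-23,.30)"
```

```text
clock: 2.2
position: [0.3924, 0.1941, 0.3017]
tool_rot: [3.141, -0.001, 1.544]
force: [0.3, 1.6, 0.2]
grip_width: -0.0001
finger_force: 0.0
clock: 2.6
position: [0.4538, 0.072, 0.3002]
tool_rot: [3.14, 0.001, 1.154]
force: [-0.9, 1.1, 0.2]
grip_width: 0.0
finger_force: 0.0
0.0726
N 1 rem [-1.5  1.7 -0.2] [ 0.002  0.001 -0.007] 2.6
[1.0, -2.1, 0.2] [0.002, 0.001, -0.007]
```

```bash
python3 -m jog '[[[1,-2,38,0,0,0,0],[0,0,38,0,0,0,0],[0,0,38,0,0,0,0],[0,0,0,0,0,0,0]]]'
python3 - <<'E'
from h import *
rows(-105,-23,.185)
a=[]
for n in("scene","top"):
    f=bot.grab_frame(n); l=proj(f,HUB); P=yawfit(f); print(n,P)
    im=f["img"][:,:,::-1].copy()
    k=5; o=np.array([int(l[0])-40,int(l[1])-45]); c=cv2.resize(im[o[1]:o[1]+110,o[0]:o[0]+80],None,fx=k,fy=k,interpolation=cv2.INTER_CUBIC)
    # overlay: lid outline (z .142) and expected lug outer ends, tips
    for x,y,z in [(-36,-75,.142),(-36,75,.142),(94,-75,.142),(94,75,.142)]+[(-68*np.cos(t),-68*np.sin(t),.136) for t in(-np.pi/4,0,np.pi/4)]:
        q=(proj(f,goal(x,y,z))-o+.5)*k; cv2.circle(c,tuple(int(v) for v in q),4,(255,0,255),1)
    a.append(c)
cv2.imwrite("pics/c2.png",np.hstack(a))
E
```

```text
clock: 3.0
position: [0.4491, 0.0782, 0.1829]
tool_rot: [-3.137, 0.004, 1.165]
force: [-1.1, -1.0, 0.9]
grip_width: -0.0001
finger_force: 0.0
N 1 rem [ 3.2 -4.4  2.1] [-0.004  0.004  0.004] 3.0
[-2.8, 4.7, -2.1] [-0.004, 0.004, 0.004]
scene [[], [[0.5611, 0.0568, 0.1315]], [[0.5012, 0.0748, 0.1342]]]
top [[[0.5844, 0.0416, 0.005]], [[0.5559, 0.0521, 0.1309]], []]
```

View pics/c2.png

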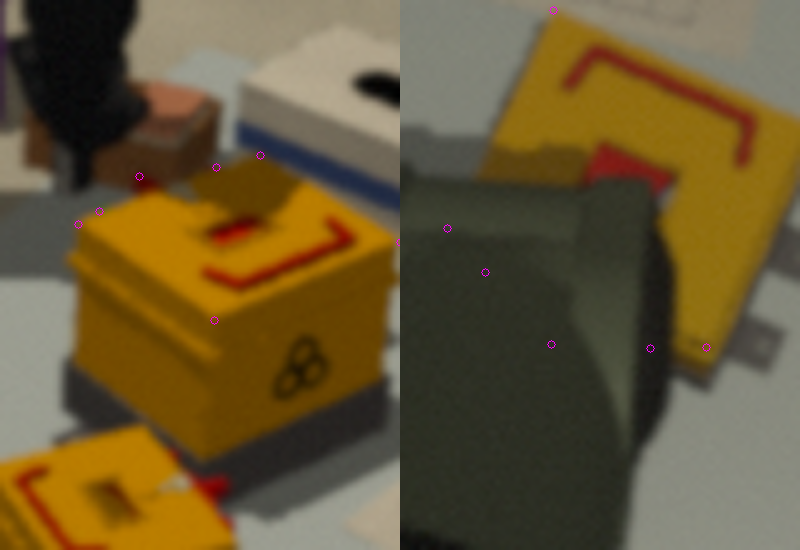

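In the scene half the arm is clear in front of the bin, and the overlay points match the lid corners closely, e.g. (214,321) and (79,224). In the top half the arm hides the front, so I'll check the overlay on the first top picture instead.

Run:
```python
from h import *
f=bot.grab_frame("top"); im=cv2.imread("pics/top0.png"); l=proj(f,HUB); k=9
o=np.array([int(l[0])-44,int(l[1])-33]); c=cv2.resize(im[o[1]:o[1]+66,o[0]:o[0]+88],None,fx=k,fy=k,interpolation=cv2.INTER_CUBIC)
for x,y,z in [(-36,-75,.142),(-36,75,.142),(94,-75,.142),(94,75,.142)]+[(-68*np.cos(t),-68*np.sin(t),.136) for t in(-np.pi/4,0,np.pi/4)]:
    q=(proj(f,goal(x,y,z))-o+.5)*k; cv2.circle(c,tuple(int(v) for v in q),4,(255,0,255),1)
print("mm/px",1e3/np.linalg.norm(proj(f,HUB+[1,0,0])-proj(f,HUB)), np.linalg.norm(proj(f,goal(-36,-75,.142))-proj(f,goal(-36,75,.142)))/150)
cv2.imwrite("pics/c3.png",c)
```

```text
mm/px 2.9095112529656135 0.37963641011280086
```

View pics/c3.png

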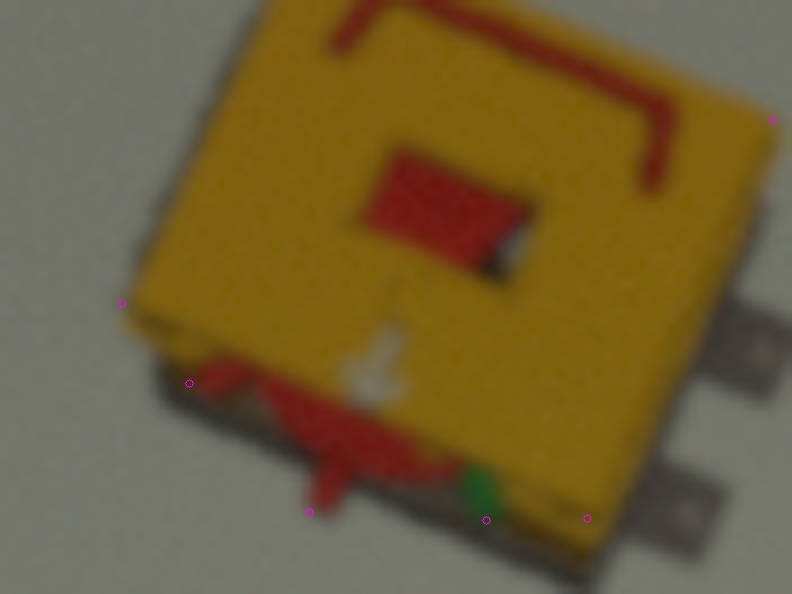

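The overlay sits about 10 px (3 mm) left of the true lid corners and lugs, with the arrow lug tip at (325,513) against (309,512) predicted. I'll shift the hub by −3 mm in y and adjust the yaw slightly.

```bash
sed -i 's/HUB=.*/HUB=np.array([.5578,.0502,.131]); YAW=-.42/' h.py
cat >> h.py <<'E'
def where():
    st=bot.observe(); c,s=np.cos(YAW),np.sin(YAW); d=(np.array(st["position"])[:2]-HUB[:2])*1e3
    print("bin-frame TCP",np.round([c*d[0]+s*d[1],-s*d[0]+c*d[1]],1),"z",st["position"][2],"F",np.round(st["force"],1),st["clock"])
E
python3 -c "
from h import *
where()
rows(-90,-23,.183)
rows(-71,-23,.183)"
```

```text
bin-frame TCP [-109.1  -17.5] z 0.18677752918587898 F [ 0.3 -0.1  0.6] 3.45
N 1 rem [ 15.2 -12.8  -3.8] [ 0.001 -0.001  0.014] 3.45
[-5.8, 19.0, 3.8] [0.001, -0.001, 0.014]
N 1 rem [ 32.5 -20.6  -3.8] [ 0.001 -0.001  0.014] 3.45
[-6.1, 38.0, 3.8] [0.001, -0.001, 0.014]
```

```bash
python3 -m jog '[[[-3,10,2,0,0,0.01,0],[-3,9,2,0,0,0,0],[0,0,0,0,0,0,0],[0,0,0,0,0,0,0]]]'; python3 -c "
from h import *
where()
rows(-71,-23,.183)
f=bot.grab_frame('scene');l=proj(f,goal(-60,0,.131));cv2.imwrite('pics/c4.png',crop(f,l,80,60,9,''));where();f=bot.grab_frame('top');where()"
```

```text
clock: 3.85
position: [0.4659, 0.0649, 0.1817]
tool_rot: [-3.141, 0.0, 1.154]
force: [-0.4, 0.8, 0.0]
grip_width: 0.0002
finger_force: 0.0
bin-frame TCP [-89.9 -24. ] z 0.18170727772515283 F [-0.4  0.8  0. ] 3.85
N 1 rem [17.7 -6.8  1.3] [-0.     0.     0.003] 3.85
[1.0, 18.9, -1.3] [-0.0, 0.0, 0.003]
bin-frame TCP [-90.2 -23.9] z 0.18174598379054024 F [-0.1  0.1  0.7] 3.9
bin-frame TCP [-90.3 -23.8] z 0.1817983237665961 F [ 1.  -0.3  0.4] 3.95
```

View pics/c4.png

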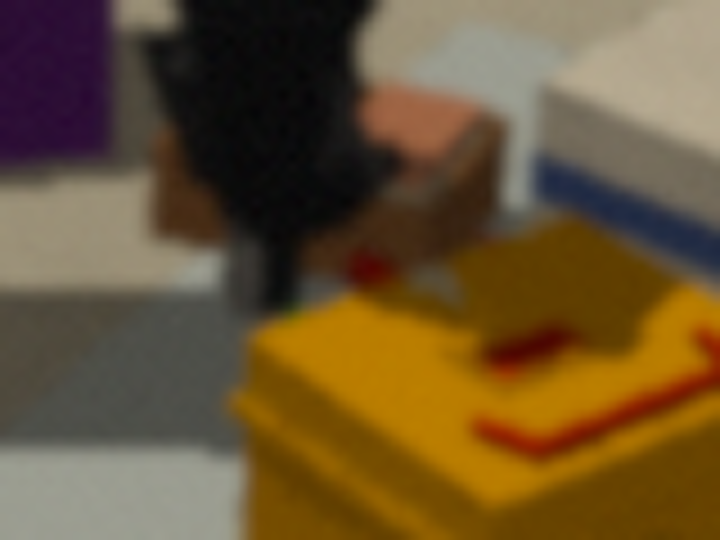

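The closed fingertips, at about (275,290), sit in front of the gap between the green lug at (292,311) and the red arrow lug at (368,265). I'll move in slowly.

```bash
python3 -m jog '[[[0.5,6,0,0,0,0,0],[0.5,6,0,0,0,0,0],[0,4,0,0,0,0,0],[0,2,0,0,0,0,0],[0,0,0,0,0,0,0]]]'; python3 -c "
from h import *
where()
rows(-71,-23,.182)"
```

```text
clock: 4.45
position: [0.4829, 0.0589, 0.1818]
tool_rot: [3.142, 0.0, 1.155]
force: [-0.3, 0.9, -0.1]
grip_width: -0.0001
finger_force: 0.0
bin-frame TCP [-71.9 -22.6] z 0.18183317856935785 F [-0.3  0.9 -0.1] 4.45
N 1 rem [ 0.7 -0.7  0.2] [0.    0.    0.004] 4.45
[-0.4, 0.9, -0.2] [0.0, 0.0, 0.004]
```

```bash
python3 -m jog '[[[3,0,0,0,0,0,0],[3,0,0,0,0,0,0],[3,0,0,0,0,0,0],[3,0,0,0,0,0,0],[0,0,0,0,0,0,0]]]'; python3 -c "
from h import *
where()"
```

```text
clock: 4.95
position: [0.4874, 0.0704, 0.1818]
tool_rot: [-3.141, 0.0, 1.155]
force: [-2.3, -1.1, 1.2]
grip_width: -0.0002
finger_force: 1.2
bin-frame TCP [-72.5 -10.3] z 0.18181919106311764 F [-2.3 -1.1  1.2] 4.95
```

```bash
python3 -m jog '[[[3,0,0,0,0,0,0],[3,0,0,0,0,0,0],[3,0,0,0,0,0,0],[0,0,0,0,0,0,0]]]'; python3 -c "
from h import *
where()"
```

```text
clock: 5.35
position: [0.4914, 0.0787, 0.1819]
tool_rot: [3.141, -0.0, 1.155]
force: [-1.1, -0.0, -0.2]
grip_width: -0.0001
finger_force: 0.9
bin-frame TCP [-72.2  -1. ] z 0.1819018822332878 F [-1.1 -0.  -0.2] 5.35
```

```bash
python3 -m jog '[[[3,0.5,0,0,0,0,0],[3,0.5,0,0,0,0,0],[2,0,0,0,0,0,0],[0,0,0,0,0,0,0]]]'; python3 -c "
from h import *
where()
f=bot.grab_frame('scene');l=proj(f,goal(-60,0,.131));cv2.imwrite('pics/c5.png',crop(f,l,80,60,9,''))"
```

```text
clock: 5.75
position: [0.4957, 0.0855, 0.182]
tool_rot: [3.141, -0.0, 1.155]
force: [-0.6, -0.2, -0.2]
grip_width: 0.0002
finger_force: 0.2
bin-frame TCP [-71.1   6.9] z 0.1819648133615534 F [-0.6 -0.2 -0.2] 5.75
```

View pics/c5.png

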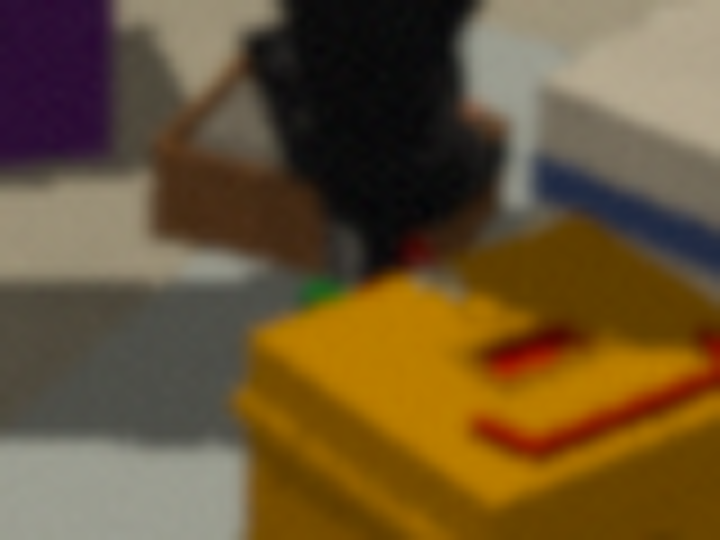

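The wheel is moving: red lug at (415,248) beside the finger, green lug out at (320,293). It's near half-way, so I'll continue.

```bash
python3 -m jog '[[[3,0,0,0,0,0,0],[3,0,0,0,0,0,0],[3,0,0,0,0,0,0],[0,0,0,0,0,0,0]]]'; python3 -c "
from h import *
where()
f=bot.grab_frame('scene');l=proj(f,goal(-60,0,.131));cv2.imwrite('pics/c6.png',crop(f,l,80,60,9,''))"
```

```text
clock: 6.2
position: [0.4992, 0.0941, 0.1819]
tool_rot: [3.141, -0.0, 1.155]
force: [-0.6, 2.2, -0.8]
grip_width: -0.0001
finger_force: 0.9
bin-frame TCP [-71.4  16.2] z 0.18191072342982514 F [-0.6  2.2 -0.8] 6.2
```

View pics/c6.png

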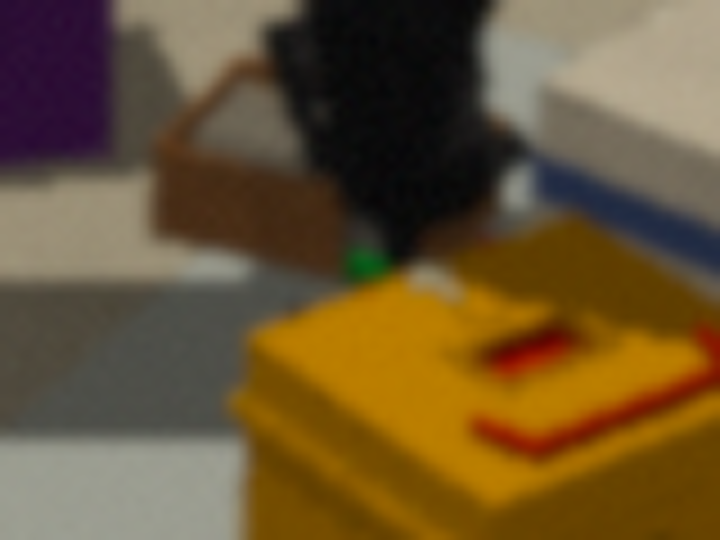

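It has jumped: green now sits at (368,263), where the red arrow lug rested. I'll shift a little further so the trailing face clears the green lug, then back straight out and raise.

```bash
python3 -m jog '[[[3,0,0,0,0,0,0],[2,0,0,0,0,0,0],[0,-12,0,0,0,0,0],[0,-15,0,0,0,0,0],[0,-15,0,0,0,0,0]]]'; python3 -m jog '[[[0,-10,-30,0,0,0,0],[0,0,-45,0,0,0,0],[0,0,-45,0,0,0,0],[-40,0,0,0,0,0,0],[-45,0,0,0,0,0,0]]]';python3 -m jog '[[[-45,0,0,0,0,0,0],[-45,0,0,0,0,0,0],[-45,0,0,0,0,0,0],[-45,0,0,0,0,0,0],[0,0,0,0,0,0,0]]]'
python3 - <<'E'
from h import *
where(); a=[]
for n in("scene","top"):
    f=bot.grab_frame(n); l=proj(f,goal(-45,0,.131)); a.append(crop(f,l,50,70,8,n)); print(yawfit(f))
cv2.imwrite("pics/c7.png",np.hstack(a))
E
```

```text
clock: 6.75
position: [0.4613, 0.1152, 0.1818]
tool_rot: [-3.141, 0.0, 1.155]
force: [0.6, 0.7, -0.1]
grip_width: 0.0003
finger_force: 0.0
clock: 7.25
position: [0.4184, 0.0417, 0.3026]
tool_rot: [3.14, -0.002, 1.158]
force: [0.9, -1.8, -0.8]
grip_width: -0.0001
finger_force: 0.0
clock: 7.75
position: [0.3435, -0.1265, 0.3019]
tool_rot: [-3.141, -0.001, 1.149]
force: [0.3, 1.5, -0.8]
grip_width: -0.0
finger_force: 0.0
bin-frame TCP [-123.6 -248.7] z 0.30187380273540676 F [ 0.3  1.5 -0.8] 7.75
[[[0.5926, 0.0383, 0.0056]], [[0.5555, 0.0554, 0.1325]], [[0.5045, 0.075, 0.1324]]]
[[[0.5841, 0.0435, 0.0072]], [[0.5557, 0.054, 0.1305]], [[0.4995, 0.0776, 0.1341]]]
```

View pics/c7.png

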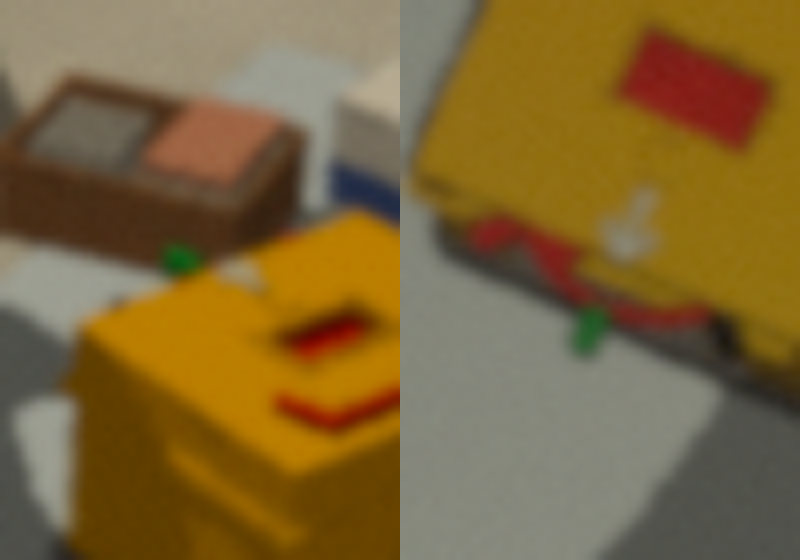

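The top crop shows the green lug at the arrow (590,330), the black lug one click short at (725,335) and the aperture fully red, so shut. The bin is still seated and the arm is clear.

```bash
python3 -c "
from workcell import bot
print(bot.job_done())"
```

```text
the job is handed in; nothing more can be done
None
```

The large yellow bin is in temporary closure: one click turned its thumbwheel so the green lug rests at the arrow, and the black lug is still one click away. The bin stayed seated, the arm touched nothing but the wheel, and I handed the job in at about 8 s of the 48 s allowed.

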